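# Click the pail lid shut section by section

## Task

The blue lid of the hand-cleaner pail is only part-way on. Press down around its rim with the fingertips, section by section, until all six sections have clicked fully home, then come away clear. Only press: do not lift, tip or shove the pail, and leave the jar, wax tub, tyre brush and spanner where they are.

Things in the scene. Friction and masses are not known exactly. Their poses are not given: they have to be found in the camera images.
- pail: Round white plastic pail with a yellow band, 169 mm across and 118 mm high, loose on the ledge (0.85 to 1.15 kg with lid), a steel wire bail hanging against its wall on its own +x side. Origin: centre of its underside; z up. Six lid rim sections of 60 degrees are numbered 1 to 6 anticlockwise seen from above; section 1 is centred on the pail's own +x direction.
- lid_centre (a point): Centre of the top of the blue press-on lid, 120.5 mm above the ledge. The lid is 176 mm across. Its round middle (100 mm across, with a low stacking ring, 122.5 mm high) is seated; around it narrow slits divide the lid into six rim sections: some are home, three or four stand proud.
- rim1 (a joint): Angle of rim section 1 (rad): 0 = standing proud, 0.22 = snapped fully home. The section bends about a straight fold line 50 mm from the lid's centre. It clicks: pressed at the crown of the rim it pushes back with up to about 10 N, past half travel (0.11) it snaps home by itself and stays; released before that it springs back up.
- rim2 (a joint): Angle of rim section 2 (rad), as rim1: 0 = standing proud, 0.22 = snapped home.
- rim3 (a joint): Angle of rim section 3 (rad), as rim1: 0 = standing proud, 0.22 = snapped home.
- rim4 (a joint): Angle of rim section 4 (rad), as rim1: 0 = standing proud, 0.22 = snapped home.
- rim5 (a joint): Angle of rim section 5 (rad), as rim1: 0 = standing proud, 0.22 = snapped home.
- rim6 (a joint): Angle of rim section 6 (rad), as rim1: 0 = standing proud, 0.22 = snapped home.
- rim1_top (a point): Point on top of rim section 1, mid-length, on the middle of its raised crown (the crown is 10 mm wide radially, 87 mm long), 83 mm from the lid's axis when home, 81 mm when proud; moves with the section. Its height above the ledge is 123 mm when snapped home, about 130 mm when standing proud. The place to press down.
- rim2_top (a point): The same point on rim section 2.
- rim3_top (a point): The same point on rim section 3.
- rim4_top (a point): The same point on rim section 4.
- rim5_top (a point): The same point on rim section 5.
- rim6_top (a point): The same point on rim section 6.
- amber_jar: Amber glass jar with black cap, 68 mm across, 105 mm high; origin at the centre of its underside. Not to be disturbed.
- wax_tub: Closed grey wax tub with ribbed twist cap, 101 mm across, 51 mm high; origin at the centre of its underside. Not to be disturbed.
- tyre_brush: Green tyre brush on its black bristles, 240 mm long, 58 mm wide, 42 mm high; handle to its own -x, head centred 70 mm to its +x; origin on the ledge. Not to be disturbed.
- spanner: Steel spanner lying flat, 190 mm long, 38 mm wide, 8 mm high, along its own x; origin mid-length on the ledge. Not to be disturbed.

How it is judged:
By the outcome, as a careful person would: the job done as asked, in the order asked, and still so for the second after the job is handed in, with the robot touching nothing.
It also fails if it takes over 51 s, if anything falls off the work surface, if the arm or the gripper's body presses on something with over 40 N, if the wrist force passes 120 N, or if a joint passes its speed limit or range.

## Robot

A 6-joint arm with a two-finger parallel gripper is mounted at the origin on the work surface. World frame = base frame: x ahead of the robot, y to its left, z up, the work surface at z = 0. Lengths are in mm, angles in rad, forces in N, time in s.
With the tool pointing down it reaches from about 275 to 1000 mm from the base axis. Payload 8.4 kg.
Tool frame: the origin (TCP) lies midway between the tips of the shut fingers; the grasp point (between the pads) lies 19 mm behind it; z points along the fingers, y is the line along which they close (so a half turn about z gives the same grasp; the last joint's range is limited). The gripper opens to 85 mm and grips with 20 to 120 N. Pads are 22 mm wide; open, the fingers measure 114 mm over their backs; the gripper's body (76 mm by 85 mm) begins 54 mm behind the grasp point. The pads swing forward as they close: fully open they stand 13 mm farther back than shut.
Start: joints at [1.177, 0.353, 1.633, -0, 1.155, -0.002], TCP at [238.657, 577.643, 231.281] pointing down, gripper open.
Joint ranges: [-2.63, 2.63], [-0.92, 2.1], [0.06, 2.66], [-1.3, 4.44], [0, 2.69], [-3.02, 3.02]. Speed limits (rad/s): [2.22, 2.22, 2.79, 3.14, 3.14, 3.14].

## Interface

Orientations are given as [roll, pitch, yaw] about the fixed x, y, z axes, in that order (R = Rz(yaw) Ry(pitch) Rx(roll)).
In Python, from rig import r gives the robot as it stands.
- The arm moves only by the shell command python3 -m inch 'ROWS' [OPENING] [FORCE]. ROWS is JSON, a list that holds one entry, the list of rows, each a list of 6 numbers: the shift along the tool's x, y, z scaled (see below), then the turn, a rotation vector about the tool's x, y, z scaled (see below). In form: [[[tx, ty, tz, wx, wy, wz], ...]]. A call has 1 to 8 rows; each row is the pose to reach, as a shift and turn from the pose commanded when the call began, along the tool's axes at that moment, turning the shorter way round; what a row does not reach only later rows make up. The controller multiplies each number of a shift by 20 cm and each number of a turn by pi rad. A row lasts 1/12 s, in which the tool goes at most 41.7 mm and 7.16 degrees, less where a joint would pass 70% of its speed; a pose out of reach is approached as far as the arm can. A call with a number of a shift or a turn outside -1 to 1 is refused whole. A call with a gripper value outside its range is refused whole. OPENING is the gripper's target within -1 to 1 (fully open at 1, half-way at 0, shut at -1), set as the call begins (- or left out, the last holds). The fingers move at their own pace and stop on an object; FORCE is the grip in N (left out, the last holds). Time passes only in rows, so rows that repeat a pose let the fingers close. It gives the time, the measured TCP pose, the force, the opening and the grip force at its end, in the units of the state.
- r.sense(): the state, without advancing time (a new reading comes with each control period).
- r.grab_frame(name): name is "scene" or "side" or "wrist"; returns the picture (384x512x3 uint8, red, green, blue); there is no depth.
- r.camera_info(name): a dict with "K" (3x3 intrinsics, pixels), "rvec" (rotation vector, rad) and "tvec" (3), from world to camera coordinates, as OpenCV has them; the wrist camera has in their place "mount" (4x4, takes a point from camera to tool coordinates, whose origin is the TCP and whose axes are the flange's). Camera axes: x right, y down, z forward; pixel columns grow to the right and rows downward; lengths in mm; the calibration is good to about 2 mm. A picture is of the moment at which its call begins: read the wrist's pose just before it. camera_info takes no time and is no camera call.
- r.sign_off(): hands the job in; it is judged then, once.
The state is a dict: "clock": time; "qpos": joint angles; "qvel": joint speeds; "joint_efforts": joint torques, N m; "eef_pos": TCP position; "tcp_rot": TCP orientation; "contact_force": force on the tool from outside, world axes, zero at the start; "wrist_torque": the same for the moment, N m; "opening": opening from 0.0 (shut) to 1.0 (fully open); "grasp_force": force on a finger pad.
Only numpy, scipy, OpenCV 4.12 (cv2) and the standard library are available. Lean on these libraries where they do the work, as an engineer would, in place of code of your own. Each camera call takes 0.05 s, during which the arm holds its last target. There are 200 camera calls.

## Working session

There is one attempt and no reset: what is moved stays moved. The work goes in short steps, Python scripts to look and compute and a shell command to move; the robot and the scene stay as the last step left them, time stands still between calls to the robot, and variables do not carry over. Pictures are saved under pics/ and viewed, at most 10 in all, crops included, and the job is handed in when it is done.

```bash
ls; mkdir -p pics
python3 - <<'E'
from rig import r
import cv2, numpy as np
s=r.sense(); print(s)
for n in ("scene","side"):
    im=r.grab_frame(n); cv2.imwrite(f"pics/{n}0.png",cv2.resize(im[:,:,::-1],(800,600),interpolation=cv2.INTER_CUBIC))
for n in ("scene","side","wrist"): print(n,r.camera_info(n))
E
```

```text
pics
{'clock': 0.0, 'qpos': array([ 1.17660189e+00,  3.53623261e-01,  1.63416913e+00, -1.43368373e-05,
        1.15520147e+00, -2.42151019e-03]), 'qvel': array([ 2.55522139e-06,  5.41917419e-04, -5.33001779e-04,  8.77001589e-04,
        5.94890928e-04, -1.99077522e-04]), 'joint_efforts': array([-3.91617621e-03, -6.05250835e+01, -3.42054391e+01, -2.89136506e-04,
        9.45301610e-03, -1.95137687e-06]), 'eef_pos': array([238.46834328, 577.18116577, 230.56225246]), 'tcp_rot': array([-3.14019141e+00,  9.71522706e-06,  2.74982553e+00]), 'contact_force': array([-0.13546119, -0.67359764, -0.54395932]), 'wrist_torque': array([-0.0181955 ,  0.05361385,  0.0635549 ]), 'grasp_force': 0.0, 'opening': 1.000858613257911}
scene {'K': array([[468.33449402,   0.        , 253.37208638],
       [  0.        , 468.33449402, 201.03396393],
       [  0.        ,   0.        ,   1.        ]]), 'rvec': array([ 0.8143991 ,  2.52007874, -1.10619654]), 'tvec': array([ 420.08688871, -102.61694927, 1539.5513211 ])}
side {'K': array([[361.34694187,   0.        , 256.11372503],
       [  0.        , 361.34694187, 195.88914642],
       [  0.        ,   0.        ,   1.        ]]), 'rvec': array([ 2.07025546, -0.25502356,  0.13964403]), 'tvec': array([-515.69079981,  147.00529857,  970.87050878])}
wrist {'K': array([[310.22662489,   0.        , 250.76243732],
       [  0.        , 310.22662489, 194.03510486],
       [  0.        ,   0.        ,   1.        ]]), 'mount': array([[-1.48440257e-04, -9.61041169e-01, -2.76405227e-01,
         7.01524306e+01],
       [ 9.99999471e-01, -4.23989567e-04,  9.37143097e-04,
         7.62379454e-01],
       [-1.01782603e-03, -2.76404942e-01,  9.61040723e-01,
        -1.42392154e+02],
       [ 0.00000000e+00,  0.00000000e+00,  0.00000000e+00,
         1.00000000e+00]])}
```

View pics/scene0.png

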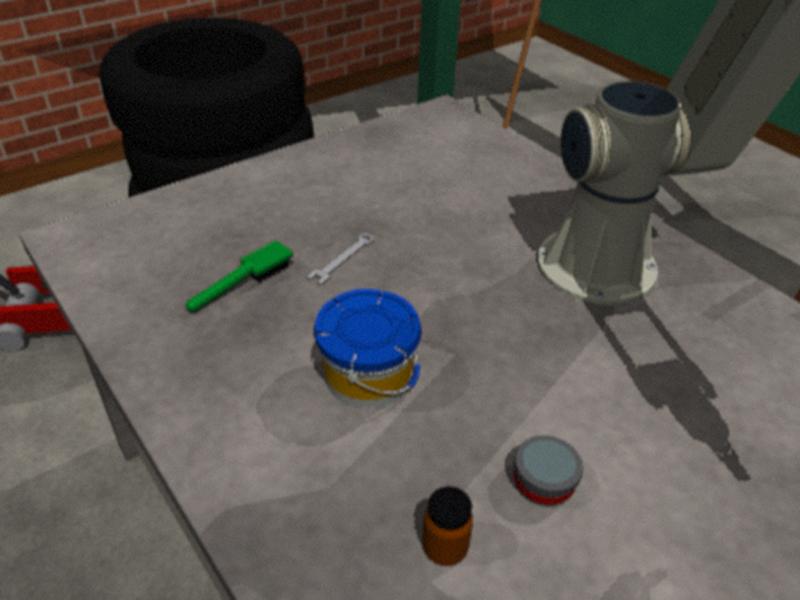

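View pics/side0.png

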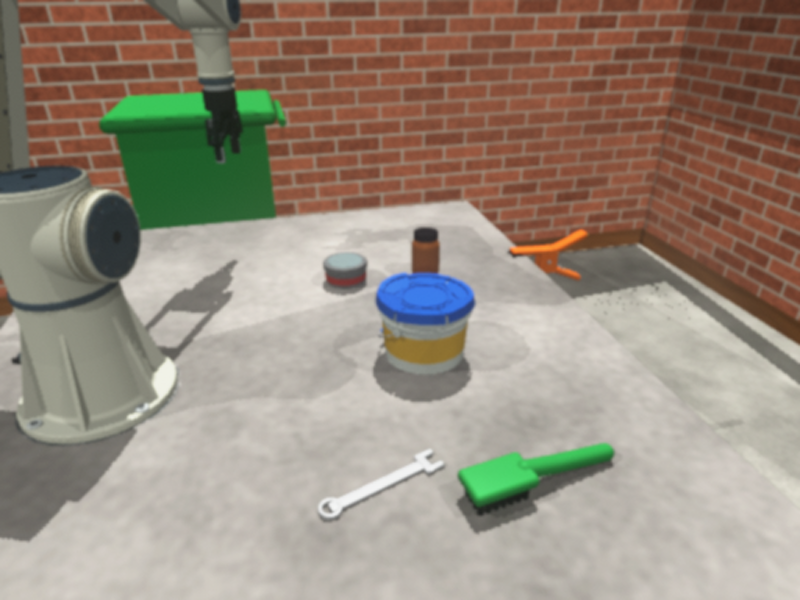

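The pail stands about mid-table, with lid centre near (365,327) in the scene picture and (425,297) in the side one. The other objects are well clear. The bail faces lower right in the scene view.

```bash
cat > h.py <<'E'
from rig import r
import cv2, numpy as np
from scipy.spatial.transform import Rotation as R
def toolR(s): return R.from_euler('xyz',s['tcp_rot']).as_matrix()
def ray(name,uv,s=None):
    c=r.camera_info(name); d=np.linalg.inv(c['K'])@[uv[0],uv[1],1]
    if name=='wrist':
        M=c['mount']; A=toolR(s); return A@M[:3,3]+s['eef_pos'], A@M[:3,:3]@d
    Q=cv2.Rodrigues(c['rvec'])[0]; return -Q.T@c['tvec'], Q.T@d
def at(name,uv,z,s=None):
    o,d=ray(name,uv,s); return o+d*(z-o[2])/d[2]
def proj(name,p,s=None):
    c=r.camera_info(name); p=np.asarray(p,float)
    if name=='wrist':
        M=c['mount']; A=toolR(s); q=(p-s['eef_pos'])@A; q=(q-M[:3,3])@M[:3,:3]
    else: q=p@cv2.Rodrigues(c['rvec'])[0].T+c['tvec']
    u=q@c['K'].T; return u[...,:2]/u[...,2:]
def rows(p,yaw,roll=np.pi,pitch=0):
    "shift, turn (scaled) from the sensed pose to pointing-down pose"
    s=r.sense(); A=toolR(s); B=R.from_euler('xyz',[roll,pitch,yaw]).as_matrix()
    print('shift',np.round(A.T@(np.array(p)-s['eef_pos'])/200,3),'turn',np.round(R.from_matrix(A.T@B).as_rotvec()/np.pi,3))
E
python3 - <<'E'
from h import *
a=at('scene',np.array([365,327])*.64,121.); b=at('side',np.array([425,297])*.64,121.)
print(a,b); print(toolR(r.sense()).round(2))
for z in (0,): print('jar',at('scene',np.array([446,552])*.64,0),'tub',at('scene',np.array([548,465])*.64,51))
c=(a+b)/2
rows([c[0]-0,c[1],330],2.75)
E
```

```text
[576.27996634 -16.07529169 121.        ] [571.04237492 -26.20082558 121.        ]
[[-0.92  0.38 -0.  ]
 [ 0.38  0.92 -0.  ]
 [ 0.   -0.   -1.  ]]
jar [675.01718075 328.89259986   0.        ] tub [481.51956743 328.01462731  51.        ]
shift [-2.691 -2.126 -0.494] turn [-0. -0. -0.]
```

```bash
A='x'; 
python3 -m inch '[[[-0.905,-0.735,-0.115,0,0,0],[-0.905,-0.735,-0.115,0,0,0],[-0.905,-0.735,-0.115,0,0,0],[-0.905,-0.735,-0.115,0,0,0],[-0.905,-0.735,-0.115,0,0,0],[-0.905,-0.735,-0.115,0,0,0],[-0.905,-0.735,-0.115,0,0,0]]]' -1 60
python3 -m inch '[[[-0.905,-0.735,-0.115,0,0,0],[-0.905,-0.735,-0.115,0,0,0],[-0.905,-0.735,-0.115,0,0,0],[-0.905,-0.735,-0.115,0,0,0],[-0.905,-0.735,-0.115,0,0,0],[-0.905,-0.735,-0.115,0,0,0],[-0.905,-0.735,-0.115,0,0,0]]]'
python3 -m inch '[[[-0.905,-0.735,-0.115,0,0,0],[-0.905,-0.735,-0.115,0,0,0],[-0.905,-0.735,-0.115,0,0,0],[-0.905,-0.735,-0.115,0,0,0],[-0.905,-0.735,-0.115,0,0,0],[-0.905,-0.735,-0.115,0,0,0],[-0.905,-0.735,-0.115,0,0,0]]]'
python3 -m inch '[[[0,0,0,0,0,0.2],[0,0,0,0,0,0.2],[0,0,0,0,0,0.2],[0,0,0,0,0,0.2],[0,0,0,0,0,0.2],[0,0,0,0,0,0.2]]]'
python3 -m inch '[[[0,0,0,0,0,0.175],[0,0,0,0,0,0.175],[0,0,0,0,0,0.175],[0,0,0,0,0,0.175],[0,0,0,0,0,0.175],[0,0,0,0,0,0.175],[0,0,0,0,0,0.175]]]'
python3 - <<'E'
from h import *
import pickle
s=r.sense(); im=r.grab_frame('wrist'); pickle.dump((s,im),open('w1.pkl','wb'))
print(s['clock'],s['eef_pos'],s['tcp_rot'],s['qpos'],s['contact_force'])
cv2.imwrite('pics/w1.png',cv2.resize(im[:,:,::-1],(800,600),interpolation=cv2.INTER_CUBIC))
E
```

```text
clock: 0.68
eef_pos: [351.4, 368.8, 254.6]
tcp_rot: [-3.14, 0.001, 2.747]
contact_force: [-0.1, 0.8, -1.0]
opening: 0.009
grasp_force: 0.0
clock: 1.27
eef_pos: [463.0, 164.5, 277.7]
tcp_rot: [-3.141, 0.002, 2.747]
contact_force: [0.0, 0.2, -0.5]
opening: -0.002
grasp_force: 0.0
clock: 1.85
eef_pos: [574.4, -40.4, 300.2]
tcp_rot: [-3.141, 0.002, 2.747]
contact_force: [-0.4, 0.4, -0.5]
opening: -0.001
grasp_force: 0.0
clock: 2.35
eef_pos: [571.9, -35.9, 299.8]
tcp_rot: [-3.141, -0.001, 2.116]
contact_force: [0.0, -0.4, 0.1]
opening: 0.003
grasp_force: 0.0
clock: 2.93
eef_pos: [572.0, -36.5, 300.0]
tcp_rot: [-3.141, -0.0, 1.577]
contact_force: [-0.8, -1.5, 0.2]
opening: 0.0
grasp_force: 0.0
2.9333 [571.98198301 -36.5119546  300.04025772] [-3.14112048e+00 -2.46261223e-04  1.57710320e+00] [-6.64910657e-02  2.13549806e-01  1.66714333e+00  2.21798263e-04
  1.26138836e+00 -7.28655821e-02] [-0.84866682 -1.54383382  0.16166145]
```

View pics/w1.png

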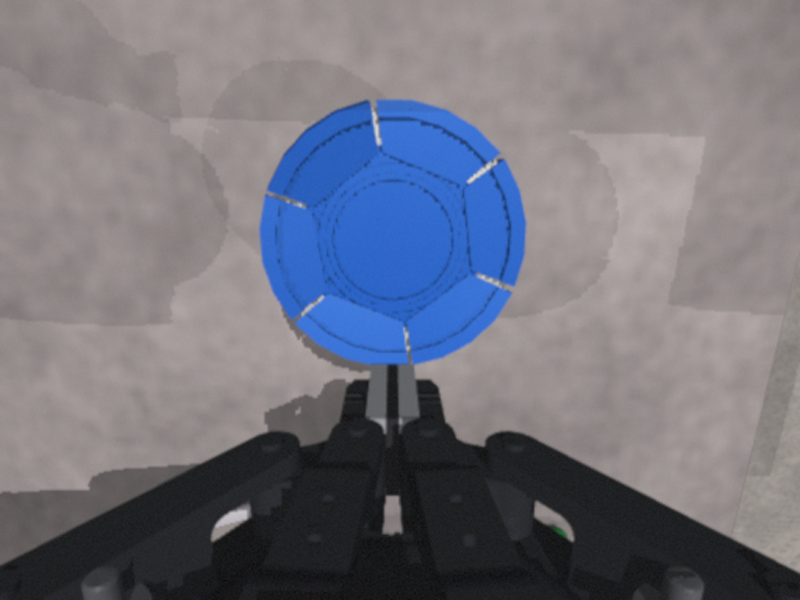

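The lid is fully visible. The outer slit ends are at about (374,102), (500,158), (513,289), (408,361), (302,316) and (268,194). I'll fit the lid pose and look at a crop to tell proud from home.

Run:
```python
from h import *
import pickle
from scipy.optimize import least_squares
s,im=pickle.load(open('w1.pkl','rb'))
px=np.array([(374,102),(500,158),(513,289),(408,361),(302,316),(268,194)])*.64
P=np.array([at('wrist',p,125.,s)[:2] for p in px])
print(P.round(1))
# clockwise or not: angle order
sgn=np.sign(np.cross(P[0]-P.mean(0),P[1]-P.mean(0)))
def f(v):
    a=v[2]+sgn*np.arange(6)*np.pi/3
    return (P-v[:2]-88*np.c_[np.cos(a),np.sin(a)]).ravel()
d=P[0]-P.mean(0)
q=least_squares(f,[*P.mean(0),np.arctan2(d[1],d[0])]); print(q.x,np.degrees(q.x[2]),q.fun.round(1))
# blue-mask centroid: independent centre
m=cv2.inRange(im,(0,30,100),(90,160,255)); M=cv2.moments(m,True); c=(M['m10']/M['m00'],M['m01']/M['m00']); print('centroid',at('wrist',c,121.,s), M['m00'])
o,_=ray('wrist',c,s); print('cam',o)
# bail in scene
b=at('scene',np.array([416,378])*.64,70.); print('bail',b, np.degrees(np.arctan2(b[1]-q.x[1],b[0]-q.x[0])))
# colours at each section mid, panel r=62 
for k in range(6):
    a=q.x[2]+np.pi/6+k*np.pi/3
    col=[]
    for rr in (62,67,82):
        u=proj('wrist',[q.x[0]+rr*np.cos(a),q.x[1]+rr*np.sin(a),123],s).round().astype(int); col.append(im[u[1]-2:u[1]+3,u[0]-2:u[0]+3].mean((0,1)).round())
    print(k,round(np.degrees(a)%360),u/.64,col)
c=im[55:240,160:345,::-1]; cv2.imwrite('pics/w1c.png',cv2.resize(c,(600,600),interpolation=cv2.INTER_CUBIC))
```

```text
[[560.8  70.7]
 [639.7  38.6]
 [654.2 -46.1]
 [584.1 -99. ]
 [510.8 -66.1]
 [492.7  15.6]]
[573.7155891  -14.38995519   1.72199345] 98.662957071526 [ 0.3 -1.9 -2.7 -2.  -1.5  0.3 -2.9  2.4  5.8  3.2  1.  -2. ]
centroid [571.97638942  -8.93931734 121.        ] 22189.0
cam [571.98659944  34.36883531 442.44871919]
bail [546.68553321  87.00823539  70.        ] 104.92642566183207
0 129 [312.5    139.0625] [array([ 43.,  95., 188.]), array([ 43.,  96., 189.]), array([ 43.,  97., 190.])]
1 189 [273.4375 259.375 ] [array([ 51., 106., 203.]), array([ 51., 106., 204.]), array([ 50., 104., 200.])]
2 249 [351.5625 348.4375] [array([ 62., 120., 218.]), array([ 61., 119., 217.]), array([ 58., 114., 210.])]
3 309 [467.1875 332.8125] [array([ 56., 113., 213.]), array([ 56., 113., 213.]), array([ 53., 111., 211.])]
4 9 [518.75   223.4375] [array([ 51., 108., 206.]), array([ 52., 108., 206.]), array([ 51., 107., 205.])]
5 69 [443.75 118.75] [array([ 58., 113., 211.]), array([ 58., 114., 212.]), array([ 62., 117., 215.])]<stdin>:9: DeprecationWarning: Arrays of 2-dimensional vectors are deprecated. Use arrays of 3-dimensional vectors instead. (deprecated in NumPy 2.0)
```

View pics/w1c.png

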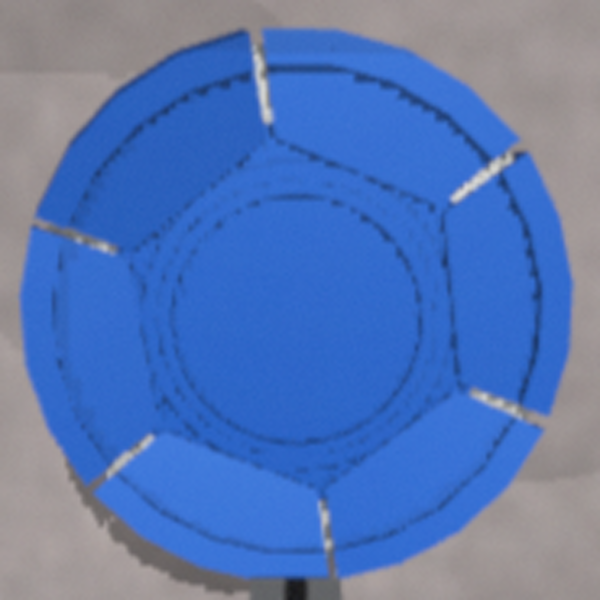

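The crop gives sharper slit ends: (252,30), (522,147), (545,423), (332,577), (95,487) and (33,223). I'll refit from those. Shading alone doesn't settle which sections are proud, so I'll probe each one at crown height.

Run:
```python
from h import *
import pickle
from scipy.optimize import least_squares
s,im=pickle.load(open('w1.pkl','rb'))
px=np.array([(252,30),(522,147),(545,423),(332,577),(95,487),(33,223)])*185/600+[160,55]
for z in (123,126.,130):
    P=np.array([at('wrist',p,z,s)[:2] for p in px])
    def f(v):
        a=v[2]-np.arange(6)*np.pi/3
        return (P-v[:2]-88*np.c_[np.cos(a),np.sin(a)]).ravel()
    q=least_squares(f,[573,-12,1.7]); print(z,q.x,np.degrees(q.x[2]),q.fun.round(1))
m=cv2.inRange(im,(20,60,140),(90,160,255)); ct=max(cv2.findContours(m,0,2)[0],key=cv2.contourArea); print(ct.min((0,1))/.64,ct.max((0,1))/.64)
(ex,ey),ax,_=cv2.fitEllipse(ct); print('ellipse',ex,ey,ax,at('wrist',(ex,ey),125,s))
# inner ring circle centre in crop (297,319)
print('ring',at('wrist',np.array([297,319])*185/600+[160,55],122.5,s))
# centre from scene/side blue ellipse
for n in('scene','side'):
    g=r.grab_frame(n); m=cv2.inRange(g,(0,20,90),(60,130,255)); ct=max(cv2.findContours(m,0,2)[0],key=cv2.contourArea); b=cv2.boundingRect(ct); print(n,b)
```

```text
123 [572.83808791 -15.36852846   1.7256218 ] 98.87084620569877 [-0.1  0.3 -0.3 -0.5 -0.5 -0.1 -0.8  0.3  1.6  0.5  0.1 -0.5]
126.0 [572.83009143 -14.90143599   1.72562172] 98.87084154139649 [-0.  -0.5 -1.  -1.  -1.2  0.2 -0.9  1.1  2.3  1.   0.9 -0.8]
130 [572.81942945 -14.27864602   1.72562179] 98.87084565512215 [ 0.2 -1.6 -1.8 -1.7 -2.2  0.6 -1.1  2.2  3.1  1.7  1.9 -1.2]
[259.375 100.   ] [523.4375 364.0625]
ellipse 250.41781616210938 149.12440490722656 (160.1722412109375, 163.1686553955078) [571.76370816  -8.85888844 125.        ]
ring [572.98404918 -13.56450065 122.5       ]
scene (201, 184, 69, 54)
side (242, 187, 61, 20)
```

```bash
python3 -m inch '[[[0.17,0.41,0.6,0,0,0],[0.17,0.41,0.6,0,0,0],[0.17,0.41,0.6,0,0,0],[0.17,0.41,0.75,0,0,0],[0.17,0.41,0.8,0,0,0],[0.17,0.41,0.8,0,0,0],[0.17,0.41,0.8,0,0,0]]]'
python3 -m inch '[[[0,0,0.01,0,0,0],[0,0,0.02,0,0,0],[0,0,0.03,0,0,0],[0,0,0.035,0,0,0],[0,0,0.04,0,0,0],[0,0,0.04,0,0,0]]]'
python3 -m inch '[[[0,0,0.005,0,0,0],[0,0,0.01,0,0,0],[0,0,0.015,0,0,0],[0,0,0.0175,0,0,0],[0,0,0.0175,0,0,0]]]'
```

```text
clock: 3.67
eef_pos: [653.4, -3.1, 139.4]
tcp_rot: [-3.139, -0.0, 1.573]
contact_force: [-0.5, -0.1, 0.7]
opening: -0.0
grasp_force: 0.0
clock: 4.17
eef_pos: [654.1, -3.3, 132.7]
tcp_rot: [3.141, 0.0, 1.572]
contact_force: [0.3, 0.9, 0.2]
opening: -0.001
grasp_force: 0.0
clock: 4.58
eef_pos: [654.0, -3.2, 128.5]
tcp_rot: [-3.141, -0.0, 1.572]
contact_force: [0.2, -0.1, 0.2]
opening: -0.0
grasp_force: 0.0
```

```bash
python3 -m inch '[[[0,0,0.006,0,0,0],[0,0,0.012,0,0,0],[0,0,0.018,0,0,0],[0,0,0.018,0,0,0]]]'
python3 -m inch '[[[0,0,0.005,0,0,0],[0,0,0.01,0,0,0],[0,0,0.012,0,0,0],[0,0,0.012,0,0,0]]]'
```

```text
clock: 4.92
eef_pos: [653.9, -3.2, 124.8]
tcp_rot: [-3.141, -0.0, 1.572]
contact_force: [-0.4, -1.1, -1.0]
opening: 0.003
grasp_force: 0.0
clock: 5.25
eef_pos: [654.1, -3.2, 123.0]
tcp_rot: [3.141, 0.0, 1.572]
contact_force: [-1.1, 0.3, 1.3]
opening: 0.002
grasp_force: 1.2
```

```bash
python3 -m inch '[[[0,0,-0.09,0,0,0],[0.324,-0.258,-0.09,0,0,0],[0.324,-0.258,-0.09,0,0,0],[0.324,-0.258,-0.09,0,0,0],[0.324,-0.258,-0.05,0,0,0],[0.324,-0.258,-0.04,0,0,0],[0.324,-0.258,-0.03,0,0,0],[0.324,-0.258,-0.03,0,0,0]]]'
python3 -m inch '[[[0,0,0.005,0,0,0],[0,0,0.01,0,0,0],[0,0,0.01,0,0,0]]]'
python3 -m inch '[[[0,0,0.005,0,0,0],[0,0,0.01,0,0,0],[0,0,0.01,0,0,0]]]'
```

```text
clock: 5.92
eef_pos: [602.7, 60.8, 127.9]
tcp_rot: [-3.141, 0.0, 1.571]
contact_force: [-0.2, 0.2, 0.1]
opening: 0.001
grasp_force: 0.0
clock: 6.17
eef_pos: [602.6, 61.1, 126.5]
tcp_rot: [-3.141, 0.0, 1.571]
contact_force: [-1.5, 0.0, -0.4]
opening: 0.001
grasp_force: 0.0
clock: 6.42
eef_pos: [602.4, 61.5, 124.6]
tcp_rot: [-3.141, -0.0, 1.572]
contact_force: [-0.6, 0.2, -0.8]
opening: 0.002
grasp_force: 0.0
```

```bash
python3 -m inch '[[[0,0,0.005,0,0,0],[0,0,0.01,0,0,0],[0,0,0.013,0,0,0],[0,0,0.013,0,0,0]]]'
python3 -m inch '[[[0,0,-0.09,0,0,0],[-0.064,-0.406,-0.09,0,0,0],[-0.064,-0.406,-0.09,0,0,0],[-0.064,-0.406,-0.09,0,0,0],[-0.064,-0.406,-0.055,0,0,0],[-0.064,-0.406,-0.05,0,0,0],[-0.064,-0.406,-0.05,0,0,0]]]'
python3 -m inch '[[[0,0,0.008,0,0,0],[0,0,0.016,0,0,0],[0,0,0.016,0,0,0]]]'
python3 -m inch '[[[0,0,0.005,0,0,0],[0,0,0.01,0,0,0],[0,0,0.01,0,0,0]]]'
```

```text
clock: 6.75
eef_pos: [602.6, 61.6, 122.9]
tcp_rot: [3.141, -0.0, 1.572]
contact_force: [-1.9, -0.2, 6.6]
opening: 0.002
grasp_force: 3.4
clock: 7.33
eef_pos: [522.2, 48.8, 131.9]
tcp_rot: [3.141, -0.0, 1.572]
contact_force: [1.0, -0.1, 0.4]
opening: -0.004
grasp_force: 0.0
clock: 7.58
eef_pos: [522.3, 49.2, 129.3]
tcp_rot: [3.141, -0.001, 1.571]
contact_force: [-1.5, 1.9, 5.3]
opening: 0.0
grasp_force: 2.8
clock: 7.83
eef_pos: [522.1, 49.3, 127.3]
tcp_rot: [3.141, -0.001, 1.572]
contact_force: [-0.4, 1.3, 0.8]
opening: 0.003
grasp_force: 1.0
```

```bash
python3 -m inch '[[[0,0,0.008,0,0,0],[0,0,0.016,0,0,0],[0,0,0.022,0,0,0],[0,0,0.023,0,0,0],[0,0,0.023,0,0,0]]]'
python3 -m inch '[[[0,0,-0.1,0,0,0],[-0.385,-0.15,-0.1,0,0,0],[-0.385,-0.15,-0.1,0,0,0],[-0.385,-0.15,-0.1,0,0,0],[-0.385,-0.15,-0.055,0,0,0],[-0.385,-0.15,-0.05,0,0,0],[-0.385,-0.15,-0.05,0,0,0]]]'
python3 -m inch '[[[0,0,0.008,0,0,0],[0,0,0.016,0,0,0],[0,0,0.016,0,0,0]]]'
python3 -m inch '[[[0,0,0.005,0,0,0],[0,0,0.01,0,0,0],[0,0,0.01,0,0,0]]]'
```

```text
clock: 8.25
eef_pos: [522.0, 48.8, 122.8]
tcp_rot: [3.141, -0.0, 1.572]
contact_force: [-1.9, 1.2, 9.1]
opening: 0.0
grasp_force: 4.2
clock: 8.83
eef_pos: [491.3, -27.9, 131.5]
tcp_rot: [-3.14, -0.0, 1.572]
contact_force: [0.9, -0.2, -0.0]
opening: 0.001
grasp_force: 0.0
clock: 9.08
eef_pos: [491.1, -27.8, 129.2]
tcp_rot: [-3.14, 0.0, 1.573]
contact_force: [-3.9, -2.3, 6.3]
opening: -0.0
grasp_force: 3.2
clock: 9.33
eef_pos: [491.1, -27.6, 127.2]
tcp_rot: [-3.141, 0.0, 1.573]
contact_force: [-1.6, -0.7, 2.7]
opening: -0.001
grasp_force: 0.8
```

Section at 189° was proud too; I'll press it home and go on to 249°.

```bash
python3 -m inch '[[[0,0,0.008,0,0,0],[0,0,0.016,0,0,0],[0,0,0.022,0,0,0],[0,0,0.023,0,0,0],[0,0,0.023,0,0,0]]]'
python3 -m inch '[[[0,0,-0.1,0,0,0],[-0.32,0.258,-0.1,0,0,0],[-0.32,0.258,-0.1,0,0,0],[-0.32,0.258,-0.1,0,0,0],[-0.32,0.258,-0.055,0,0,0],[-0.32,0.258,-0.05,0,0,0],[-0.32,0.258,-0.05,0,0,0]]]'
python3 -m inch '[[[0,0,0.008,0,0,0],[0,0,0.016,0,0,0],[0,0,0.016,0,0,0]]]'
python3 -m inch '[[[0,0,0.005,0,0,0],[0,0,0.01,0,0,0],[0,0,0.01,0,0,0]]]'
```

```text
clock: 9.75
eef_pos: [491.7, -27.8, 122.9]
tcp_rot: [3.141, -0.0, 1.572]
contact_force: [-2.9, 1.5, 7.8]
opening: 0.001
grasp_force: 3.7
clock: 10.33
eef_pos: [542.0, -91.6, 131.5]
tcp_rot: [-3.14, -0.0, 1.572]
contact_force: [-0.1, 0.5, -0.2]
opening: 0.006
grasp_force: 0.0
clock: 10.58
eef_pos: [542.2, -91.8, 129.8]
tcp_rot: [-3.141, 0.0, 1.573]
contact_force: [-4.1, 0.1, 8.7]
opening: 0.0
grasp_force: 4.2
clock: 10.83
eef_pos: [542.0, -92.2, 127.9]
tcp_rot: [-3.141, 0.001, 1.573]
contact_force: [-4.7, -3.1, 6.8]
opening: -0.003
grasp_force: 3.2
```

```bash
python3 -m inch '[[[0,0,0.008,0,0,0],[0,0,0.016,0,0,0],[0,0,0.023,0,0,0],[0,0,0.025,0,0,0],[0,0,0.025,0,0,0]]]'
python3 -m inch '[[[0,0,-0.1,0,0,0],[0.065,0.406,-0.1,0,0,0],[0.065,0.406,-0.1,0,0,0],[0.065,0.406,-0.1,0,0,0],[0.065,0.406,-0.055,0,0,0],[0.065,0.406,-0.05,0,0,0],[0.065,0.406,-0.05,0,0,0]]]'
python3 -m inch '[[[0,0,0.008,0,0,0],[0,0,0.016,0,0,0],[0,0,0.016,0,0,0]]]'
python3 -m inch '[[[0,0,0.005,0,0,0],[0,0,0.01,0,0,0],[0,0,0.01,0,0,0]]]'
```

```text
clock: 11.25
eef_pos: [542.5, -91.8, 122.8]
tcp_rot: [-3.141, -0.0, 1.572]
contact_force: [-2.8, -0.2, 8.7]
opening: -0.0
grasp_force: 4.2
clock: 11.83
eef_pos: [622.9, -78.9, 131.4]
tcp_rot: [-3.14, -0.0, 1.572]
contact_force: [0.1, 0.0, 0.5]
opening: 0.005
grasp_force: 0.0
clock: 12.08
eef_pos: [623.1, -79.4, 129.5]
tcp_rot: [-3.141, -0.0, 1.571]
contact_force: [0.0, 0.1, 2.9]
opening: 0.0
grasp_force: 1.2
clock: 12.33
eef_pos: [623.5, -79.6, 128.0]
tcp_rot: [-3.141, 0.0, 1.571]
contact_force: [-1.5, 0.1, 7.5]
opening: -0.001
grasp_force: 4.0
```

Proud as well. I'll press it, lift, and go back to a viewpoint for a check.

```bash
python3 -m inch '[[[0,0,0.008,0,0,0],[0,0,0.016,0,0,0],[0,0,0.023,0,0,0],[0,0,0.026,0,0,0],[0,0,0.026,0,0,0]]]'
python3 -m inch '[[[0,0,-0.1,0,0,0],[0,0,-0.2,0,0,0],[0.2,-0.25,-0.4,0,0,0],[0.2,-0.25,-0.89,0,0,0],[0.2,-0.25,-0.89,0,0,0],[0.2,-0.25,-0.89,0,0,0],[0.2,-0.25,-0.89,0,0,0]]]'
python3 - <<'E'
from h import *
import pickle
s=r.sense(); im=r.grab_frame('wrist'); pickle.dump((s,im),open('w2.pkl','wb'))
print(s['clock'],s['eef_pos'],s['tcp_rot'])
s1,im1=pickle.load(open('w1.pkl','rb'))
c=im[55:240,160:345,::-1]
g=r.grab_frame('side')[165:245,225:325,::-1]
o=np.zeros((420,800,3),np.uint8); o[:400,:400]=cv2.resize(c,(400,400),interpolation=2); o[:320,400:]=cv2.resize(g,(400,320),interpolation=2)
cv2.imwrite('pics/w2.png',o)
E
```

```text
clock: 12.75
eef_pos: [623.6, -79.6, 122.8]
tcp_rot: [-3.141, 0.0, 1.572]
contact_force: [-2.9, -1.1, 10.7]
opening: 0.001
grasp_force: 5.2
clock: 13.33
eef_pos: [575.7, -38.6, 307.3]
tcp_rot: [3.132, 0.0, 1.572]
contact_force: [1.6, -0.1, -0.1]
opening: 0.003
grasp_force: 0.0
13.3333 [575.6689943  -38.61582305 307.25984216] [3.13208920e+00 2.07273012e-04 1.57210552e+00]
```

View pics/w2.png

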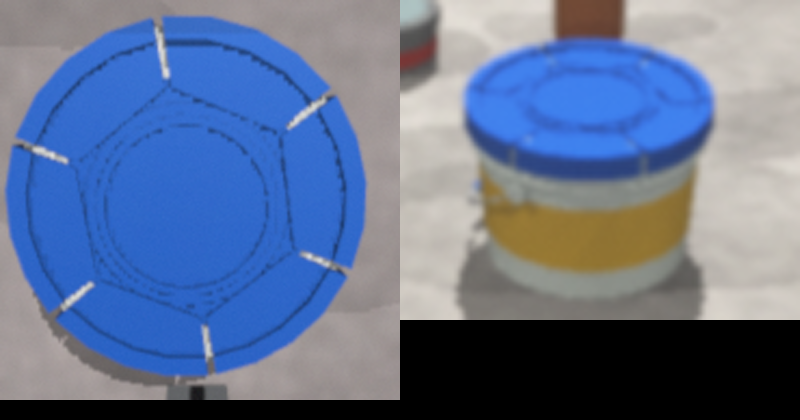

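All six sections now share the same shade, the inner ring line is evenly spaced, and the rim looks level from the side. I'll check the shades numerically.

Run:
```python
from h import *
import pickle
s,im=pickle.load(open('w2.pkl','rb'))
for k in range(6):
    a=np.radians(8.87+60*k)
    print(round(np.degrees(a)),[im[v-1:v+2,u-1:u+2].mean((0,1)).round().tolist() for u,v in (proj('wrist',[572.8+q*np.cos(a),-15+q*np.sin(a),121],s).round().astype(int) for q in (58,66,84))])
print(r.sense()['contact_force'])
```

```text
9 [[52.0, 108.0, 205.0], [52.0, 107.0, 206.0], [51.0, 106.0, 205.0]]
69 [[56.0, 112.0, 210.0], [58.0, 113.0, 211.0], [61.0, 117.0, 214.0]]
129 [[53.0, 109.0, 206.0], [54.0, 109.0, 208.0], [54.0, 109.0, 208.0]]
189 [[47.0, 102.0, 201.0], [47.0, 102.0, 200.0], [47.0, 102.0, 200.0]]
249 [[44.0, 99.0, 198.0], [43.0, 99.0, 197.0], [42.0, 98.0, 197.0]]
309 [[47.0, 101.0, 201.0], [45.0, 102.0, 200.0], [45.0, 100.0, 199.0]]
[-0.00937749  0.65674653 -0.52255843]
```

The shade now varies smoothly across the lid, so all six sections lie flat, and the four I pressed each changed shade. The arm is well clear, so I'm handing in.

```bash
python3 -m inch '[[[0,0,-0.1,0,0,0],[0,0,-0.1,0,0,0],[0,0,-0.1,0,0,0]]]'; python3 -c "
from rig import r
print(r.sign_off())"
```

```text
clock: 13.68
eef_pos: [574.0, -39.5, 318.8]
tcp_rot: [-3.141, -0.0, 1.571]
contact_force: [-0.3, 0.6, 0.4]
opening: -0.002
grasp_force: 0.0
the job is handed in; nothing more can be done
None
```

The job was handed in at 13.7 s: I pressed the four proud rim sections home, found the other two already home, and by force readings and pictures all six now sit flat, with the arm clear and nothing else touched.

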